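Draw a bench vise into line with a tapered drift and bolt it

ROBOT

A 6-joint arm with a two-finger parallel gripper is mounted at the origin on the work surface. World frame = base frame: x ahead of the robot, y to its left, z up, the work surface at z = 0. Lengths are in m, angles in degrees, forces in N, time in s.
With the tool pointing down it reaches from about 0.25 to 0.725 m from the base axis. Payload 4 kg.
Tool frame: the origin (TCP) lies at the very end of the fingers, on their centre line; the grasp point (between the pads) lies bot.hold_point_z behind it (bot.hold_point_z is the distance from the TCP to the grasp point, in m); z points along the fingers, y is the line along which they close (so a half turn about z gives the same grasp; the last joint's range is limited). The gripper opens to 85 mm and grips with 20 to 120 N. Pads are 22 mm wide; open, the fingers measure 114 mm over their backs; the gripper's body (76 mm by 85 mm) begins 54 mm behind the grasp point. The pads swing forward as they close: fully open they stand 13 mm farther back than shut.
Start: joints at [-76.031, 13.785, 0.286, 76.501, 0, 90], TCP at [0.121, -0.485, 0.231] pointing down, gripper open.
Joint ranges: [-155.79, 155.79], [-60.16, 107.12], [-62.33, 73.08], [-114, 123.19], [-81.49, 82.49], [-180, 180]. Speed limits (degrees/s): [159.86, 159.86, 180, 180, 180, 180].

INTERFACE

Orientations are given as [roll, pitch, yaw] about the fixed x, y, z axes, in that order (R = Rz(yaw) Ry(pitch) Rx(roll)).
In Python, from bench import bot gives the robot as it stands.
- The arm moves only by the tool drive_tool, never from a script. Its argument "series" is one flat list of numbers, 7 for each row, row after row: the turn, a rotation vector about the tool's x, y, z in degrees, then the shift along the tool's x, y, z in m, then the closure, from 0 (fully open) to 1 (shut). In form: [wx, wy, wz, dx, dy, dz, jaw, wx, wy, wz, dx, dy, dz, jaw, ...]. A call has 1 to 5 rows; each row is the pose to reach, as a shift and turn from the pose commanded when the call began, along the tool's axes at that moment; what a row does not reach only later rows make up. A row lasts 1/8 s, in which the tool goes at most 62.5 mm and 10.7 degrees, less where a joint would pass 70% of its speed; a pose out of reach is approached as far as the arm can. A call with a gripper value outside its range is refused whole. The fingers move at their own pace and stop on an object; "squeeze" is the grip in N (left out, the last holds). Time passes only in rows, so rows that repeat a pose let the fingers close. It gives the time, the measured TCP pose, the force, the opening and the grip force at its end, in the units of the state.
- bot.sense(): the state, without advancing time (a new reading comes with each control period).
- bot.snapshot(name): name is "side" or "top"; returns (picture, depth): 420x560x3 uint8, blue, green, red; 420x560 float32, m along the optical axis (not along the pixel's ray), 0 where there is no reading.
- bot.camera_model(name): a dict with "fov_y" (degrees; the focal length in pixels is half the picture's height over the tangent of half this angle, whatever the lens; pixels are square), "cx", "cy" (the principal point, pixels), "position" and "attitude" of the camera in the world. Camera axes: x right, y up, looking along -z (the intrinsics and any distortion apply to the point x, -y, -z); pixel columns grow to the right and rows downward; lengths in m; the calibration is good to about 2 mm. A picture is of the moment at which its call begins. camera_model takes no time and is no camera call.
- bot.finish_job(): hands the job in; it is judged then, once.
Trained networks look in the newest picture that a camera, given by its name, has taken for a name from the list of things; names that differ only in an ending like _2 or _b are one class to them, and where a whole thing is asked for, a point or a joint stands for the part that bears it (a point fixed in the world has none). Each returns a list of dicts, best first, with "confidence" (0 to 1); they miss things now and then, are a little off and sometimes report something else, mostly with a low value. They report only what shows in the picture. A call takes as long as a camera call.
- bot.search_frame(query, camera): "xyz" ([x, y, z] in m, in world coordinates, good to about 4 mm: the middle of the surface that is visible of it).
- bot.outline_of(query, camera): "region" (420x560 bool, what is visible of it).
The state is a dict: "time": time; "q": joint angles; "joint_velocities": joint speeds; "joint_torque": joint torques, N m; "position": TCP position; "tcp_rot": TCP orientation; "ft_force": force on the tool from outside, world axes, zero at the start; "moment": the same for the moment, N m; "opening": finger opening in m; "grasp_force": force on a finger pad.
Only numpy, scipy, OpenCV 4.12 (cv2) and the standard library are available. Lean on these libraries where they do the work, as an engineer would, in place of code of your own. Each camera call takes 0.05 s, during which the arm holds its last target. There are 200 camera calls.

TASK

The enameller's small vise has been set on its steel riser with only the rear bolt in its slot, so its two front lug holes do not line up with the holes in the riser. Push the tapered drift from the wooden block down through one front lug until its collar sits on the lug, so that the drift (not your hand) draws the vise into line, leave it standing there, then drop the loose bolt fully home through the other front lug. Feel your way slowly and press gently, never with much more than 1 kg of push, and leave the jars and the brass punch as they are.

Things in the scene. Friction and masses are not known exactly. Their poses are not given: they have to be found in the camera images.
- stand: grey steel riser channel fixed to the bench: top plate 210 (x) x 220 (y) mm, 10 mm thick, its upper face 68 mm above the bench; origin on the bench under the plate's centre, x away from the robot at yaw 0 (yaw within 0.45 rad), y left, z up. Two vertical 14 mm through holes at x -45, y +75 and -75 mm, under the vise's front lugs; open space below them down to the bench
- rear_bolt (a point): rear bolt of the blue vise at the riser's upper face, x +70, y 0 mm of the riser. The vise is swung about it 0.020 to 0.030 rad anticlockwise (from above) and, as it stands in a slot of the foot, shifted up to 4 mm fore or aft; neither is measured. When in line, the vise's 14 mm lug holes lie over the riser's. Moving the vise takes 4 to 5 N at a lug; it stays put
- vise_jaws (a point): middle of the riser's upper face, under the vise. The vise's foot and lugs are 12 mm thick, upper face 80 mm above the bench. Between the lugs the vise's body is 62 mm wide and rises 46 mm above its foot; its screw with a 75 mm T-bar points to the robot's side, the bar 63 mm from the line of the lug holes and 22 mm above the foot
- block: light wooden punch block fixed on the bench, 64 (x) x 190 (y) x 78 (z) mm, origin under its centre; three holes 14.5 mm wide and 72 mm deep in its top at x 0, y -60, 0 and +60 mm hold the drift, the bolt and the brass punch, in any order, each hanging upright by its shoulder on the block's top, flats turned to the block's x within 0.15 rad
- drift: shouldered tapered steel drift, upright; origin on its axis at the underside of its collar, z up. Above: collar 26 mm wide, 5 mm thick, then a red hexagonal handle, 20 mm across flats (one pair faces its x), from 5 to 63 mm. Below: straight shank 13.3 mm wide for 24 mm, then a taper from 13.3 to 7 mm wide over 40 mm, rounded tip at -66 mm. About 220 g
- drift_tip (a point): tip of the drift, 66 mm below the underside of its collar
- bolt: black hexagon-head bolt, upright; origin on its axis at the underside of its head, z up. Head 19 mm across flats (one pair faces its x), 10 mm high; shank 12 mm wide, 41 mm long, the last 1.5 mm chamfered to 9.4 mm. About 60 g. Hangs in the block with its head on the block's top
- punch: brass doming punch with a 24 mm ball at the top, 42 mm high above the block; bystander: leave it in its hole
- jar_blue: blue enamel jar with white lid, 47 mm wide, 42 mm high, origin under its centre; bystander
- jar_green: green enamel jar with white lid, 47 mm wide, 42 mm high, origin under its centre; bystander
- jar_red: red enamel jar with white lid, 47 mm wide, 42 mm high, origin under its centre; bystander

How it is judged (in metres and radians):
On the way, in this order (a step that is already met when the one before it is completed fails the run):
1. the drift stands home in one front lug, collar on the lug, and the vise is drawn into line (((x of drift in the frame of stand between -0.048 and -0.042 m and y of drift in the frame of stand between 0.072 and 0.078 m and z of drift in the frame of stand between 0.0785 and 0.0815 m and angle between drift's own z axis and vertical below 0.06 rad) or (x of drift in the frame of stand between -0.048 and -0.042 m and y of drift in the frame of stand between -0.078 and -0.072 m and z of drift in the frame of stand between 0.0785 and 0.0815 m and angle between drift's own z axis and vertical below 0.06 rad))), for 0.2 s.
2. the bolt is home in the other front lug while the drift still stands in its own ((((x of drift in the frame of stand between -0.048 and -0.042 m and y of drift in the frame of stand between 0.072 and 0.078 m and z of drift in the frame of stand between 0.0785 and 0.0815 m and angle between drift's own z axis and vertical below 0.06 rad) and (x of bolt in the frame of stand between -0.049 and -0.041 m and y of bolt in the frame of stand between -0.079 and -0.071 m and z of bolt in the frame of stand between 0.0785 and 0.0815 m and angle between bolt's own z axis and vertical below 0.12 rad)) or ((x of drift in the frame of stand between -0.048 and -0.042 m and y of drift in the frame of stand between -0.078 and -0.072 m and z of drift in the frame of stand between 0.0785 and 0.0815 m and angle between drift's own z axis and vertical below 0.06 rad) and (x of bolt in the frame of stand between -0.049 and -0.041 m and y of bolt in the frame of stand between 0.071 and 0.079 m and z of bolt in the frame of stand between 0.0785 and 0.0815 m and angle between bolt's own z axis and vertical below 0.12 rad)))), for 0.2 s.
At the end, for the whole second after the job is handed in: the drift stands upright in one front lug with its collar on the lug (within 1.5 mm in height, 3 mm sideways, 0.06 rad), the bolt stands home in the other with its head on the lug (within 1.5 mm in height, 4 mm sideways, 0.12 rad) (so the vise is in line), both are let go and at rest ((((x of drift in the frame of stand between -0.048 and -0.042 m and y of drift in the frame of stand between 0.072 and 0.078 m and z of drift in the frame of stand between 0.0785 and 0.0815 m and angle between drift's own z axis and vertical below 0.06 rad) and (x of bolt in the frame of stand between -0.049 and -0.041 m and y of bolt in the frame of stand between -0.079 and -0.071 m and z of bolt in the frame of stand between 0.0785 and 0.0815 m and angle between bolt's own z axis and vertical below 0.12 rad)) or ((x of drift in the frame of stand between -0.048 and -0.042 m and y of drift in the frame of stand between -0.078 and -0.072 m and z of drift in the frame of stand between 0.0785 and 0.0815 m and angle between drift's own z axis and vertical below 0.06 rad) and (x of bolt in the frame of stand between -0.049 and -0.041 m and y of bolt in the frame of stand between 0.071 and 0.079 m and z of bolt in the frame of stand between 0.0785 and 0.0815 m and angle between bolt's own z axis and vertical below 0.12 rad))) and linear speed of each of drift, bolt below 0.02 m/s); the robot touches nothing.
It fails at once if the drift is forced: more than 30 N in all between it and the vise and riser (contact force between drift and stand above 30 N).
It fails at once if the bolt is forced: more than 30 N in all between it and the vise and riser (contact force between bolt and stand above 30 N).
It fails at once if the vise or the riser is pushed or held by the gripper or arm (more than 4 N) (contact force between any of the fingers, the arm and stand above 4 N).
It fails at once if a jar is shifted by more than 20 mm or the brass punch is lifted or shifted by more than 15 mm (distance of any of jar_blue, jar_green, jar_red from where it was at the start of the episode above 0.02 m or distance of punch from where it was at the start of the episode above 0.015 m).
It also fails if it takes over 72 s, if anything falls off the work surface, if the arm or the gripper's body presses on something with over 40 N, if the wrist force passes 120 N, or if a joint passes its speed limit or range.

## Working session

There is one attempt and no reset: what is moved stays moved. The work goes in short steps, Python scripts to look and compute and a tool call to move; the robot and the scene stay as the last step left them, time stands still between calls to the robot, and variables do not carry over. Pictures are saved under pics/ and viewed, at most 10 in all, crops included, and the job is handed in when it is done.

Besides the shell and the picture viewer there is one more tool, called after ">>>" as name(argument=value, ...), one argument or row to a line, values as JSON. drive_tool: Moves the arm, as the interface text tells. Its arguments: {"type":"object","properties":{"series":{"type":"array","items":{"type":"number"}},"squeeze":{"type":"number"}},"required":["series"]}

```bash
mkdir -p pics; ls; python3 - <<'E'
from bench import bot
import cv2,numpy as np
print(bot.hold_point_z, bot.sense())
for c in ("side","top"):
    p,d=bot.snapshot(c); cv2.imwrite(f"pics/{c}0.png",p); np.savez(f"{c}0.npz",p=p,d=d)
    print(c,bot.camera_model(c))
    for n in ("stand","block","drift","bolt","punch","rear_bolt","vise_jaws","jar_blue","jar_green","jar_red"):
        print(n,[(np.round(r["xyz"],4).tolist(),round(r["confidence"],2)) for r in bot.search_frame(n,c)[:2]])
E
```

```text
pics
0.0187 {'time': 0.0, 'q': array([-7.60300014e+01,  1.38322675e+01,  2.14721745e-01,  7.64998808e+01,
       -2.43518304e-03,  8.99997230e+01]), 'joint_velocities': array([-0.02071975,  0.07324034, -0.00151119,  0.08207177,  0.03070248,
        0.00553174]), 'joint_torque': array([-2.04439953e-04, -3.72321689e+01,  2.52404344e+01,  1.69742672e-02,
        9.78353228e-05,  7.45331221e-06]), 'position': array([ 0.12054691, -0.48462146,  0.23041904]), 'tcp_rot': array([-1.79882573e+02,  2.43461024e-03,  1.39702806e+01]), 'ft_force': array([ 0.06011548,  0.96351842, -0.84830295]), 'moment': array([ 0.03989079, -0.02428344, -0.0042727 ]), 'grasp_force': 0.0, 'opening': 0.08540056608535947}
side {'fov_y': 43.158387300785776, 'cx': 284.27786972231763, 'cy': 208.54784951008952, 'position': array([ 0.49770357, -0.79408077,  0.92317747]), 'attitude': array([45.00865819,  0.43770216, -5.86347947])}
stand [([0.6037, 0.0797, 0.068], 0.62)]
block [([0.4753, -0.2595, 0.0761], 0.57)]
drift [([0.4734, -0.2314, 0.1211], 0.78)]
bolt [([0.4882, -0.2848, 0.0903], 0.42)]
punch [([0.4544, -0.1749, 0.11
[... 201 characters left out ...]
-0.0603, 0.0435], 0.58)]
jar_red [([0.6272, 0.4411, 0.0359], 0.8)]
top {'fov_y': 43.025179215700526, 'cx': 279.7561977755874, 'cy': 205.55353701025987, 'position': array([0.40599719, 0.07053557, 1.53846963]), 'attitude': array([  7.11494201,  -0.88605096, -89.05179585])}
stand [([0.6, 0.1325, 0.0674], 0.91)]
block [([0.4658, -0.2131, 0.0771], 0.81)]
drift [([0.4673, -0.2181, 0.1404], 0.4)]
bolt []
punch []
rear_bolt [([0.5967, 0.132, 0.0679], 0.92)]
vise_jaws [([0.5957, 0.1345, 0.0702], 0.78)]
jar_blue [([0.806, -0.1217, 0.0386], 0.68)]
jar_green [([0.3838, -0.0502, 0.0406], 0.73), ([0.8043, -0.1233, 0.0405], 0.63)]
jar_red [([0.6297, 0.4514, 0.0407], 0.74), ([0.5999, 0.1351, 0.0685], 0.17)]
```

View pics/side0.png

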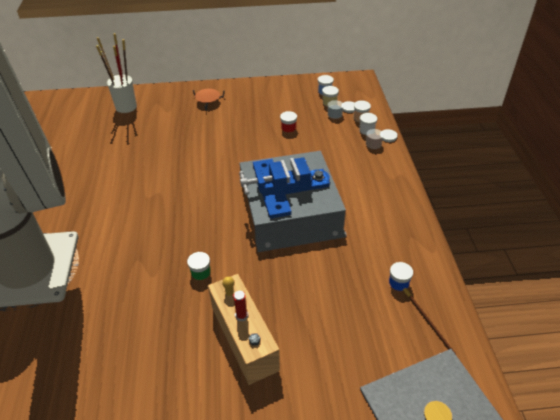

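View pics/top0.png

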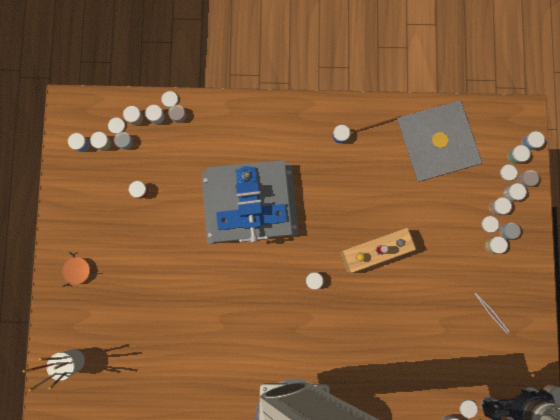

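The side view shows punch (229,284), drift (240,300) and bolt (254,339) in the block, so the drift is in the middle hole. In the top view the stand is at (250,203), the bolt at (401,243), the drift at (383,249) and the punch at (361,257). The lugs are at about (222,218) and (280,213).

```bash
cat > h.py <<'E'
import numpy as np,cv2
from scipy.spatial.transform import Rotation as R
from bench import bot
def cam(c):
    m=bot.camera_model(c); f=210/np.tan(np.radians(m["fov_y"])/2)
    return f,m["cx"],m["cy"],m["position"],R.from_euler("xyz",m["attitude"],degrees=True).as_matrix()
def cloud(c,d):
    f,cx,cy,p,A=cam(c); v,u=np.mgrid[0:420,0:560]
    return np.stack([(u-cx)/f*d,-(v-cy)/f*d,-d],-1)@A.T+p
def pix(c,P):
    f,cx,cy,p,A=cam(c); q=(np.atleast_2d(P)-p)@A
    return np.c_[cx+f*q[:,0]/-q[:,2],cy+f*q[:,1]/q[:,2]]
def at_z(c,uv,z):
    f,cx,cy,p,A=cam(c); uv=np.atleast_2d(uv); r=np.c_[(uv[:,0]-cx)/f,-(uv[:,1]-cy)/f,-np.ones(len(uv))]@A.T
    return p+r*((z-p[2])/r[:,2])[:,None]
E
python3 - <<'E'
from h import *
for c in ("side","top"):
    z=np.load(c+"0.npz"); W=cloud(c,z["d"])
    for n,ctr,zr,r in (("stand",(.6,.12),(.06,.074),.17),("block",(.467,-.215),(.071,.086),.13),("bench",(.45,.1),(-.02,.02),.1)):
        m=(W[...,2]>zr[0])&(W[...,2]<zr[1])&(np.hypot(W[...,0]-ctr[0],W[...,1]-ctr[1])<r)&(z["d"]>0)
        P=W[m]; (x,y),(w,h),a=cv2.minAreaRect((P[:,:2]*1000).astype(np.float32))
        print(c,n,m.sum(),"z",P[:,2].mean().round(4),P[:,2].std().round(4),"ctr",round(x,1),round(y,1),"size",round(w,1),round(h,1),round(a,2))
z=np.load("side0.npz")["p"]; a=cv2.resize(z[140:260,220:360],None,fx=4,fy=4,interpolation=cv2.INTER_CUBIC)
z=np.load("top0.npz")["p"]; b=cv2.resize(z[150:255,195:305],None,fx=5,fy=5,interpolation=cv2.INTER_CUBIC)
cv2.imwrite("pics/c1.png",cv2.convertScaleAbs(a,alpha=1.5)); cv2.imwrite("pics/c2.png",cv2.convertScaleAbs(b,alpha=1.5))
E
```

```text
side stand 3169 z 0.0674 0.0022 ctr 600.3 136.8 size 211.0 228.3 6.44
side block 2517 z 0.0776 0.002 ctr 468.8 -224.7 size 64.9 194.0 20.49
side bench 3252 z -0.0006 0.0019 ctr 427.9 97.4 size 155.3 198.8 6.7
top stand 3619 z 0.0674 0.003 ctr 603.6 139.4 size 211.0 220.3 6.52
top block 1408 z 0.0775 0.0032 ctr 472.0 -222.4 size 64.2 192.2 20.59
top bench 3115 z -0.0007 0.0034 ctr 428.4 97.1 size 155.3 199.3 6.71
```

View pics/c1.png

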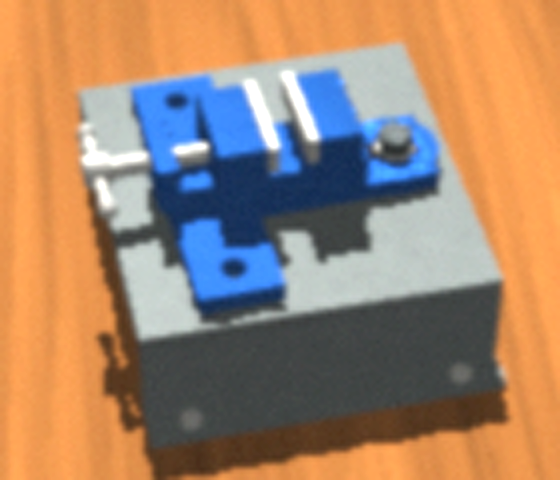

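View pics/c2.png

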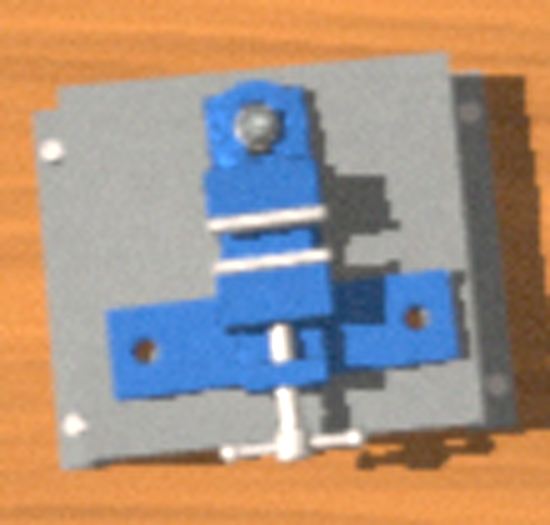

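The crops show both lug holes clearly. In the side crop they are at (177,101) and (234,268), and in the top crop at (145,350) and (416,318). In the top view a bit of bench shows through them.

```bash
python3 - <<'E'
from h import *
C={"side":((600.3,136.8),6.44,[(264,165),(278,207)]),"top":((603.6,139.4),6.5,[(223.6,219.6),(277.8,213.2)])}
for c,(o,yaw,hs) in C.items():
    p=np.load(c+"0.npz")["p"].astype(float)
    a=np.radians(yaw); Rm=np.array([[np.cos(a),-np.sin(a)],[np.sin(a),np.cos(a)]])
    for u,v in hs:
        u0,v0=int(round(u)),int(round(v)); w=p[v0-4:v0+5,u0-4:u0+5,0]; q=np.clip(np.median(w)-w-25,0,None)
        vv,uu=np.mgrid[v0-4:v0+5,u0-4:u0+5]; q[np.hypot(uu-u0,vv-v0)>3.6]=0
        uv=np.array([(q*uu).sum(),(q*vv).sum()])/q.sum()
        P=at_z(c,uv,.080)[0][:2]*1000
        print(c,uv.round(2),"world",P.round(1),"in stand",((P-o)@Rm).round(1))
# tops of tools
    for n,z in (("drift",.141),("bolt",.088),("punch",.12)):
        for r in bot.outline_of(n,c)[:1]:
            vv,uu=np.nonzero(r["region"]); print(n,round(r["confidence"],2),len(uu),uu.min(),uu.max(),vv.min(),vv.max(),at_z(c,(uu.mean(),vv.mean()),z-0.01).round(4)[0])
    # predicted holes in block
    b=np.array((468.8,-224.7) if c=="side" else (472,-222.4)); t=np.radians(20.5)
    for y in(-60,0,60): print("hole",y,(b+y*np.array([-np.sin(t),np.cos(t)])).round(1), pix(c,[*((b+y*np.array([-np.sin(t),np.cos(t)]))/1000),.078]).round(1))
E
```

```text
side [263.72 164.79] world [542.9 201.9] in stand [-49.7  71.2]
side [277.99 206.59] world [564.   53.4] in stand [-45.4 -78.8]
drift 0.81 366 234 248 291 321 [ 0.4697 -0.242   0.131 ]
bolt 0.68 125 249 260 333 345 [ 0.4898 -0.278   0.078 ]
punch 0.44 168 223 234 277 294 [ 0.4488 -0.1765  0.11  ]
hole -60 [ 489.8 -280.9] [[254.5 340.2]]
hole 0 [ 468.8 -224.7] [[241.4 315. ]]
hole 60 [ 447.8 -168.5] [[229.3 291.7]]
top [223.36 219.69] world [546.5 205.2] in stand [-49.3  71.8]
top [277.48 213.15] world [567.2  56.9] in stand [-45.5 -77.8]
bolt 0.61 42 396 403 239 245 [ 0.4929 -0.2791  0.078 ]
hole -60 [ 493.  -278.6] [[399.  242.3]]
hole 0 [ 472.  -222.4] [[378.7 249.6]]
hole 60 [ 451.  -166.2] [[358.3 256.9]]
```

The right lug (y −75) is only about 3 mm off, so the drift goes there and the bolt goes in the left one. I'll move above the drift now.

>>> drive_tool(
  series=[0, 0, -10.7, 0.045, -0.019, 0, 0, 0, 0, -21.4, 0.09, -0.038, 0, 0, 0, 0, -32, 0.135, -0.057, 0, 0, 0, 0, -42.7, 0.18, -0.076, 0, 0, 0, 0, -53.4, 0.225, -0.095, 0, 0],
  squeeze=40,
)

```text
time: 2.02
position: [0.3173, -0.3377, 0.2315]
tcp_rot: [180.0, 0.0, 67.7]
ft_force: [0.8, -0.5, -0.2]
opening: 0.0851
grasp_force: 0.0
```

```bash
cat >> h.py <<'E'
def go(x,y,z,psi):
    s=bot.sense(); T=R.from_euler("xyz",s["tcp_rot"],degrees=True)
    G=R.from_euler("xyz",[180,0,psi],degrees=True)
    print("t",round(s["time"],2),"pos",(s["position"]*1000).round(1),"rot",s["tcp_rot"].round(2),"F",s["ft_force"].round(1),"open",round(s["opening"]*1000,1),"grip",round(s["grasp_force"],1))
    print("turn",(T.inv()*G).as_rotvec(degrees=True).round(2),"shift",(T.inv().apply(np.array([x,y,z])-s["position"])).round(4))
E
python3 -c "
from h import *
go(.4704,-.2235,.20,110.5)"
```

```text
t 2.02 pos [ 317.3 -337.7  231.5] rot [1.7997e+02 2.0000e-02 6.7710e+01] F [ 0.8 -0.5 -0.2] open 85.1 grip 0.0
turn [ 2.000e-02  3.000e-02 -4.279e+01] shift [0.1638 0.0983 0.0315]
```

>>> drive_tool(
  series=[0, 0, -10.7, 0.041, 0.0246, 0, 0, 0, 0, -21.4, 0.082, 0.049, 0.01, 0, 0, 0, -32.1, 0.123, 0.074, 0.02, 0, 0, 0, -42.8, 0.164, 0.098, 0.0315, 0, 0, 0, -42.8, 0.164, 0.098, 0.0315, 0],
)

```text
time: 2.65
position: [0.4712, -0.2228, 0.1985]
tcp_rot: [-179.9, -0.1, 110.5]
ft_force: [-0.3, 0.5, -0.1]
opening: 0.0852
grasp_force: 0.0
```

```bash
python3 -c "
from h import *
go(.4704,-.2235,.102,110.5)
import cv2
for c in ('side','top'):
    p,d=bot.snapshot(c); np.savez(c+'1.npz',p=p,d=d)
    print(pix(c,bot.sense()['position']))
    u,v=pix(c,bot.sense()['position'])[0].astype(int)
    cv2.imwrite(f'pics/{c}1.png',cv2.resize(p[v-50:v+50,u-60:u+60],None,fx=5,fy=5,interpolation=cv2.INTER_CUBIC))
"
```

```text
t 2.65 pos [ 471.2 -222.8  198.5] rot [-1.7995e+02 -9.0000e-02  1.1045e+02] F [-0.3  0.5 -0.1] open 85.2 grip 0.0
turn [-0.05 -0.09 -0.05] shift [-0.0005 -0.0009  0.0965]
[[237.5849155  274.68753364]]
[[389.28855111 248.57109831]]
```

View pics/side1.png

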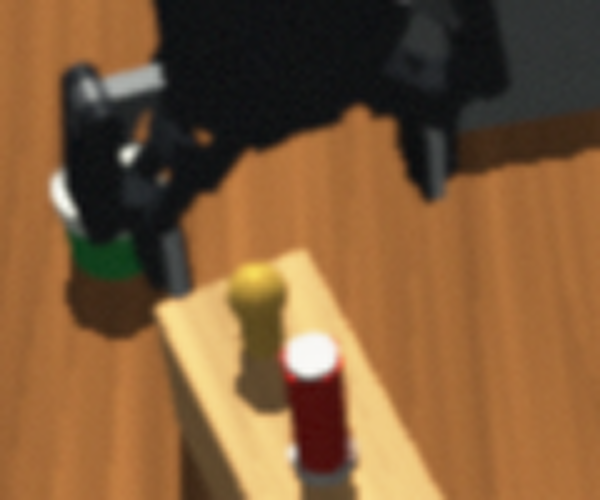

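The fingertips straddle the drift, with their midpoint at about (238,272) full-frame, consistent with the predicted TCP pixel. I'll descend and grip.

>>> drive_tool(
  series=[0, 0, 0, 0, -0.001, 0.05, 0, 0, 0, 0, 0, -0.001, 0.0945, 0, 0, 0, 0, 0, -0.001, 0.0945, 0.5, 0, 0, 0, 0, -0.001, 0.0945, 1, 0, 0, 0, 0, -0.001, 0.0945, 1],
  squeeze=60,
)

```text
time: 3.38
position: [0.4702, -0.2266, 0.1078]
tcp_rot: [179.8, 0.2, 110.1]
ft_force: [0.5, -1.1, -0.3]
opening: 0.0321
grasp_force: 0.0
```

>>> drive_tool(
  series=[0, 0, 0, 0, 0, 0, 1, 0, 0, 0, 0, 0, 0, 1, 0, 0, 0, 0, 0, 0, 1],
)

```text
time: 3.75
position: [0.4703, -0.2262, 0.1076]
tcp_rot: [179.8, 0.2, 110.2]
ft_force: [-1.0, -0.3, 6.8]
opening: 0.0196
grasp_force: 58.6
```

>>> drive_tool(
  series=[0, 0, 0, 0, 0, -0.02, 1, 0, 0, 0, 0, 0, -0.06, 1, 0, 0, 0, 0, 0, -0.1, 1, 0, 0, 0, 0, 0, -0.1, 1, 0, 0, 0, 0, 0, -0.1, 1],
)

```text
time: 4.38
position: [0.4682, -0.2251, 0.2046]
tcp_rot: [-179.9, -0.1, 110.2]
ft_force: [0.1, 1.2, -2.8]
opening: 0.0194
grasp_force: 59.5
```

```bash
python3 -c "
from h import *
go(.5658,.0569,.205,96.5)
s=bot.sense(); print(s['q'].round(1))
import cv2
for c in ('side','top'):
    p,d=bot.snapshot(c); np.savez(c+'2.npz',p=p,d=d)
    W=cloud(c,d)
    for r in bot.search_frame('drift',c)[:1]: print(c,r['xyz'].round(4) if hasattr(r['xyz'],'round') else r['xyz'],r['confidence'])
    u,v=pix(c,s['position'])[0].astype(int); print(u,v)
    if c=='side': cv2.imwrite(f'pics/{c}2.png',cv2.convertScaleAbs(cv2.resize(p[v-30:v+90,u-60:u+60],None,fx=5,fy=5,interpolation=cv2.INTER_CUBIC),alpha=1.5))
    k=at_z(c,(0,0),0)
"
```

```text
t 4.38 pos [ 468.2 -225.1  204.6] rot [-1.7995e+02 -5.0000e-02  1.1018e+02] F [ 0.1  1.2 -2.8] open 19.4 grip 59.5
turn [-0.06 -0.05 13.68] shift [ 0.231   0.1889 -0.0004]
[-25.7  16.8   0.3  73.6  -0.   44.2]
side [0.4708, -0.2258, 0.1994] 0.97
236 273
top [0.6018, 0.1307, 0.0667] 0.74
389 249
```

View pics/side2.png

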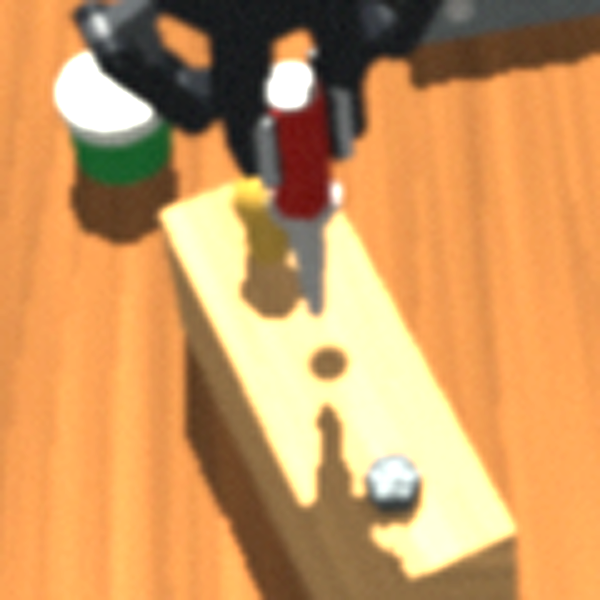

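The drift is held upright by its handle. Its tip is at crop (317,312) and the empty hole at (328,362); bolt and punch are untouched. I'll carry it over the right lug.

>>> drive_tool(
  series=[0, 0, 3, 0.04, 0.032, 0, 1, 0, 0, 6, 0.085, 0.07, 0, 1, 0, 0, 9, 0.132, 0.108, 0, 1, 0, 0, 12, 0.18, 0.147, 0, 1, 0, 0, 13.7, 0.22, 0.18, 0, 1],
)

```text
time: 5.2
position: [0.5618, 0.0454, 0.2042]
tcp_rot: [-179.9, -0.0, 96.5]
ft_force: [0.9, 0.1, -2.1]
opening: 0.0195
grasp_force: 59.6
```

>>> drive_tool(
  series=[0, 0, 0, 0.0075, 0.0112, 0, 1, 0, 0, 0, 0.0075, 0.0112, 0, 1, 0, 0, 0, 0.0075, 0.0112, 0, 1],
)

```text
time: 5.58
position: [0.5715, 0.0506, 0.2047]
tcp_rot: [-179.9, 0.0, 96.4]
ft_force: [-0.7, -0.5, -1.7]
opening: 0.0197
grasp_force: 59.5
```

```bash
python3 -c "
from h import *
go(.5658,.0569,.2,96.5)
s=bot.sense()
# earlier tip check
print('tip prev',at_z('side',(239.3,305.3),.109),'tcp .4682 -.2251')
import cv2
for c in ('side','top'):
    p,d=bot.snapshot(c); np.savez(c+'3.npz',p=p,d=d)
c='side'; p=np.load('side3.npz')['p']
u,v=pix(c,s['position'])[0].astype(int); print(u,v)
cv2.imwrite(f'pics/{c}3.png',cv2.convertScaleAbs(cv2.resize(p[v-20:v+80,u-50:u+50],None,fx=6,fy=6,interpolation=cv2.INTER_CUBIC),alpha=1.5))
"
```

```text
t 5.58 pos [571.5  50.6 204.7] rot [-1.799e+02  2.000e-02  9.638e+01] F [-0.7 -0.5 -1.7] open 19.7 grip 59.5
turn [-0.1   0.02 -0.12] shift [ 0.0069 -0.0049  0.0048]
tip prev [[ 0.4669675  -0.22413129  0.109     ]] tcp .4682 -.2251
280 164
```

View pics/side3.png

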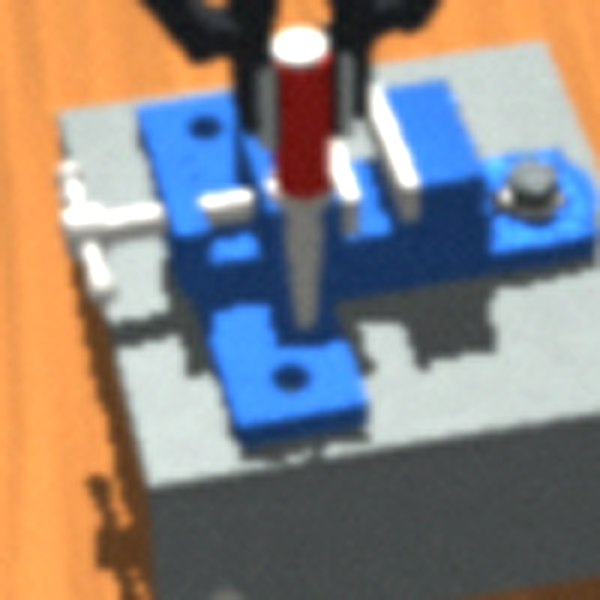

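```bash
python3 -c "
from h import *
print('tip now',at_z('side',(280.6,198.1),.109),'top', at_z('side',(279.9,151.4),.238), 'prev top', at_z('side',(176+290/5,243+85/5),.238))
go(.5654,.0552,.2,96.5)
"
```

```text
tip now [[0.56997012 0.05016119 0.109     ]] top [[0.57050693 0.05374936 0.238     ]] prev top [[ 0.46689448 -0.22311255  0.238     ]]
t 5.67 pos [571.6  50.3 205.2] rot [-1.7996e+02  1.0000e-02  9.6340e+01] F [-0.6  0.1 -1.9] open 19.5 grip 59.5
turn [-0.04  0.01 -0.16] shift [ 0.0055 -0.0056  0.0052]
```

>>> drive_tool(
  series=[0, 0, 0, 0.0055, -0.0056, 0, 1, 0, 0, 0, 0.0055, -0.0056, 0.009, 1, 0, 0, 0, 0.0055, -0.0056, 0.018, 1, 0, 0, 0, 0.0055, -0.0056, 0.018, 1, 0, 0, 0, 0.0055, -0.0056, 0.018, 1],
)

```text
time: 6.3
position: [0.566, 0.0567, 0.1871]
tcp_rot: [-180.0, 0.0, 96.5]
ft_force: [-0.1, -0.0, -2.1]
opening: 0.0197
grasp_force: 59.6
```

```bash
python3 -c "
from h import *
go(.5654,.0552,.180,96.5)
p,d=bot.snapshot('side')
import cv2
u,v=279,200
cv2.imwrite(f'pics/side4.png',cv2.convertScaleAbs(cv2.resize(p[v-30:v+30,u-30:u+30],None,fx=8,fy=8,interpolation=cv2.INTER_CUBIC),alpha=1.5))
"
```

```text
t 6.3 pos [566.   56.7 187.1] rot [-179.98    0.     96.47] F [-0.1 -0.  -2.1] open 19.7 grip 59.6
turn [-0.02  0.   -0.03] shift [-0.0014 -0.0007  0.0071]
```

View pics/side4.png

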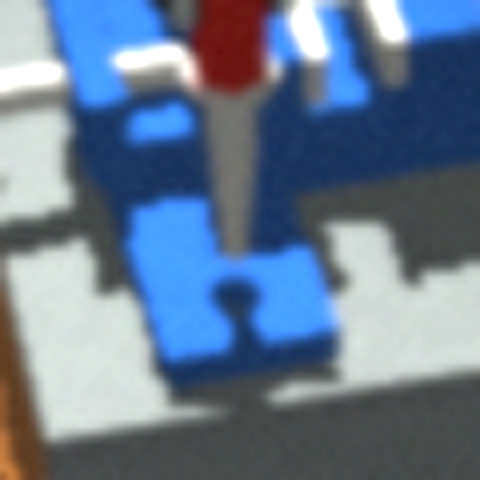

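```bash
python3 -c "
from h import *
print(at_z('side',(278.4,201.4),.0915),at_z('side',(278.4,206.6),.080))
go(.5658,.0550,.180,96.5)
"
```

```text
[[0.56557096 0.0582072  0.0915    ]] [[0.56492293 0.05325561 0.08      ]]
t 6.35 pos [566.1  56.7 187.4] rot [179.99   0.    96.47] F [-0.2  0.  -2. ] open 19.8 grip 59.6
turn [ 0.01  0.   -0.03] shift [-0.0017 -0.0005  0.0074]
```

>>> drive_tool(
  series=[0, 0, 0, -0.002, 0.0003, 0.003, 1, 0, 0, 0, -0.002, 0.0003, 0.006, 1, 0, 0, 0, -0.002, 0.0003, 0.009, 1, 0, 0, 0, -0.002, 0.0003, 0.011, 1, 0, 0, 0, -0.002, 0.0003, 0.013, 1],
)

```text
time: 6.98
position: [0.5665, 0.0548, 0.1742]
tcp_rot: [-180.0, -0.0, 96.5]
ft_force: [1.0, -0.1, -2.9]
opening: 0.0195
grasp_force: 59.6
```

>>> drive_tool(
  series=[0, 0, 0, 0, 0, 0, 1],
)

```text
time: 7.1
position: [0.5663, 0.0548, 0.1741]
tcp_rot: [-180.0, 0.0, 96.5]
ft_force: [0.5, 1.3, -1.4]
opening: 0.0194
grasp_force: 59.6
```

>>> drive_tool(
  series=[0, 0, 0, 0, 0, 0.0015, 1, 0, 0, 0, 0, 0, 0.003, 1, 0, 0, 0, 0, 0, 0.0045, 1, 0, 0, 0, 0, 0, 0.006, 1, 0, 0, 0, 0, 0, 0.006, 1],
)

```text
time: 7.72
position: [0.5663, 0.0547, 0.1681]
tcp_rot: [-180.0, -0.0, 96.5]
ft_force: [-0.4, 1.4, -2.9]
opening: 0.0197
grasp_force: 59.6
```

>>> drive_tool(
  series=[0, 0, 0, 0, 0, 0.0015, 1, 0, 0, 0, 0, 0, 0.003, 1, 0, 0, 0, 0, 0, 0.0045, 1, 0, 0, 0, 0, 0, 0.006, 1, 0, 0, 0, 0, 0, 0.007, 1],
)

```text
time: 8.35
position: [0.5664, 0.0548, 0.1612]
tcp_rot: [-180.0, 0.0, 96.5]
ft_force: [-0.3, 0.5, -1.7]
opening: 0.0194
grasp_force: 59.6
```

>>> drive_tool(
  series=[0, 0, 0, 0, 0, 0.002, 1, 0, 0, 0, 0, 0, 0.004, 1, 0, 0, 0, 0, 0, 0.006, 1, 0, 0, 0, 0, 0, 0.008, 1, 0, 0, 0, 0, 0, 0.01, 1],
)

```text
time: 8.98
position: [0.5664, 0.0546, 0.1512]
tcp_rot: [-180.0, 0.0, 96.5]
ft_force: [0.1, -0.3, -2.0]
opening: 0.0193
grasp_force: 59.6
```

>>> drive_tool(
  series=[0, 0, 0, 0, 0, 0.0015, 1, 0, 0, 0, 0, 0, 0.003, 1, 0, 0, 0, 0, 0, 0.0045, 1, 0, 0, 0, 0, 0, 0.006, 1, 0, 0, 0, 0, 0, 0.0065, 1],
)

```text
time: 9.6
position: [0.5664, 0.0545, 0.1448]
tcp_rot: [-180.0, 0.0, 96.5]
ft_force: [-1.7, -2.1, 0.4]
opening: 0.0192
grasp_force: 59.7
```

>>> drive_tool(
  series=[0, 0, 0, 0, 0, 0.0008, 1, 0, 0, 0, 0, 0, 0.0016, 1, 0, 0, 0, 0, 0, 0.0024, 1, 0, 0, 0, 0, 0, 0.0032, 1, 0, 0, 0, 0, 0, 0.004, 1],
)

```text
time: 10.22
position: [0.5664, 0.0545, 0.1412]
tcp_rot: [-180.0, 0.0, 96.5]
ft_force: [-3.6, -4.6, 4.5]
opening: 0.0197
grasp_force: 60.2
```

>>> drive_tool(
  series=[0, 0, 0, 0, 0, 0.0008, 1, 0, 0, 0, 0, 0, 0.0016, 1, 0, 0, 0, 0, 0, 0.0024, 1, 0, 0, 0, 0, 0, 0.0032, 1, 0, 0, 0, 0, 0, 0.004, 1],
)

```text
time: 10.85
position: [0.5661, 0.0545, 0.1373]
tcp_rot: [-180.0, 0.0, 96.5]
ft_force: [-3.9, -4.6, 5.5]
opening: 0.02
grasp_force: 60.3
```

>>> drive_tool(
  series=[0, 0, 0, 0, 0, 0.0008, 1, 0, 0, 0, 0, 0, 0.0016, 1, 0, 0, 0, 0, 0, 0.0024, 1, 0, 0, 0, 0, 0, 0.0032, 1, 0, 0, 0, 0, 0, 0.004, 1],
)

```text
time: 11.48
position: [0.5661, 0.0546, 0.1334]
tcp_rot: [-180.0, 0.0, 96.5]
ft_force: [-4.9, -4.5, 6.2]
opening: 0.0197
grasp_force: 60.4
```

>>> drive_tool(
  series=[0, 0, 0, 0, 0, 0.0008, 1, 0, 0, 0, 0, 0, 0.0016, 1, 0, 0, 0, 0, 0, 0.0024, 1, 0, 0, 0, 0, 0, 0.0032, 1, 0, 0, 0, 0, 0, 0.004, 1],
)

```text
time: 12.1
position: [0.5659, 0.0548, 0.1292]
tcp_rot: [-180.0, -0.0, 96.5]
ft_force: [-4.7, -2.3, 5.1]
opening: 0.0198
grasp_force: 60.3
```

>>> drive_tool(
  series=[0, 0, 0, 0.0003, 0, 0.0006, 1, 0, 0, 0, 0.0006, 0, 0.0012, 1, 0, 0, 0, 0.0006, 0, 0.0018, 1, 0, 0, 0, 0.0006, 0, 0.0024, 1, 0, 0, 0, 0.0006, 0, 0.003, 1],
)

```text
time: 12.72
position: [0.5658, 0.0551, 0.1261]
tcp_rot: [-179.9, 0.0, 96.5]
ft_force: [-4.7, -3.5, 5.9]
opening: 0.0197
grasp_force: 60.3
```

>>> drive_tool(
  series=[0, 0, 0, 0.0002, 0, 0.0006, 1, 0, 0, 0, 0.0003, 0, 0.0012, 1, 0, 0, 0, 0.0003, 0, 0.0018, 1, 0, 0, 0, 0.0003, 0, 0.0024, 1, 0, 0, 0, 0.0003, 0, 0.003, 1],
)

```text
time: 13.35
position: [0.5657, 0.0554, 0.1231]
tcp_rot: [-179.9, 0.0, 96.5]
ft_force: [-4.4, -4.5, 5.7]
opening: 0.0195
grasp_force: 60.3
```

>>> drive_tool(
  series=[0, 0, 0, 0, 0, 0.0006, 1, 0, 0, 0, 0, 0, 0.0012, 1, 0, 0, 0, 0, 0, 0.0018, 1, 0, 0, 0, 0, 0, 0.0024, 1, 0, 0, 0, 0, 0, 0.003, 1],
)

```text
time: 13.98
position: [0.5656, 0.0555, 0.12]
tcp_rot: [-179.9, 0.0, 96.5]
ft_force: [-4.4, -4.4, 4.9]
opening: 0.0196
grasp_force: 60.3
```

>>> drive_tool(
  series=[0, 0, 0, 0, 0, 0.0006, 1, 0, 0, 0, 0, 0, 0.0012, 1, 0, 0, 0, 0, 0, 0.0018, 1, 0, 0, 0, 0, 0, 0.0024, 1, 0, 0, 0, 0, 0, 0.003, 1],
)

```text
time: 14.6
position: [0.5656, 0.0556, 0.1169]
tcp_rot: [-179.9, -0.0, 96.5]
ft_force: [-3.1, -4.5, 4.5]
opening: 0.0196
grasp_force: 60.2
```

>>> drive_tool(
  series=[0, 0, 0, 0, 0, 0.0006, 1, 0, 0, 0, 0, 0, 0.0012, 1, 0, 0, 0, 0, 0, 0.0018, 1, 0, 0, 0, 0, 0, 0.0024, 1, 0, 0, 0, 0, 0, 0.003, 1],
)

```text
time: 15.22
position: [0.5656, 0.0556, 0.114]
tcp_rot: [-179.9, -0.0, 96.5]
ft_force: [-4.9, -3.2, 4.9]
opening: 0.0198
grasp_force: 60.2
```

>>> drive_tool(
  series=[0, 0, 0, 0, 0, 0.0006, 1, 0, 0, 0, 0, 0, 0.0012, 1, 0, 0, 0, 0, 0, 0.0018, 1, 0, 0, 0, 0, 0, 0.0024, 1, 0, 0, 0, 0, 0, 0.003, 1],
)

```text
time: 15.85
position: [0.5656, 0.0556, 0.1109]
tcp_rot: [-179.9, -0.0, 96.5]
ft_force: [-4.1, -4.2, 4.9]
opening: 0.0194
grasp_force: 60.2
```

>>> drive_tool(
  series=[0, 0, 0, 0, 0, 0.0003, 1, 0, 0, 0, 0, 0, 0.0006, 1, 0, 0, 0, 0, 0, 0.001, 1],
)

```text
time: 16.23
position: [0.5656, 0.0556, 0.1099]
tcp_rot: [-179.9, -0.0, 96.5]
ft_force: [-4.0, -3.7, 5.1]
opening: 0.0194
grasp_force: 60.2
```

>>> drive_tool(
  series=[0, 0, 0, 0, 0, 0.0002, 1, 0, 0, 0, 0, 0, 0.0004, 1, 0, 0, 0, 0, 0, 0.0006, 1, 0, 0, 0, 0, 0, 0.0008, 1],
)

```text
time: 16.73
position: [0.5656, 0.0556, 0.1095]
tcp_rot: [-179.9, -0.0, 96.5]
ft_force: [-4.6, -3.2, 8.7]
opening: 0.0197
grasp_force: 60.4
```

>>> drive_tool(
  series=[0, 0, 0, 0, 0, 0.0002, 1, 0, 0, 0, 0, 0, 0.0004, 1, 0, 0, 0, 0, 0, 0.0006, 1, 0, 0, 0, 0, 0, 0.0008, 1],
)

```text
time: 17.23
position: [0.5657, 0.0556, 0.1095]
tcp_rot: [-180.0, -0.0, 96.5]
ft_force: [-6.8, -5.3, 11.9]
opening: 0.0195
grasp_force: 61.0
```

Collar contact is at TCP z 0.1095, just as predicted. I'll release and rise.

>>> drive_tool(
  series=[0, 0, 0, 0, 0, -0.001, 0.9, 0, 0, 0, 0, 0, -0.001, 0.5, 0, 0, 0, 0, 0, -0.001, 0.5, 0, 0, 0, 0, 0, -0.001, 0.4, 0, 0, 0, 0, 0, -0.001, 0.3],
)

```text
time: 17.85
position: [0.5666, 0.056, 0.1091]
tcp_rot: [180.0, -0.0, 96.5]
ft_force: [-0.7, -0.8, 0.5]
opening: 0.0597
grasp_force: 0.0
```

>>> drive_tool(
  series=[0, 0, 0, 0, 0, -0.02, 0.3, 0, 0, 0, 0, 0, -0.06, 0.3, 0, 0, 0, 0, 0, -0.11, 0.3, 0, 0, 0, 0, 0, -0.11, 0.3],
)

```text
time: 18.35
position: [0.5694, 0.0561, 0.2242]
tcp_rot: [179.4, -0.0, 96.5]
ft_force: [0.1, -0.4, -0.6]
opening: 0.0595
grasp_force: 0.0
```

```bash
python3 -c "
from h import *
go(.491,-.2805,.2,110.5)
s=bot.sense(); print(s['q'].round(1))
p,d=bot.snapshot('side'); np.savez('side5.npz',p=p,d=d); print([ (r['xyz'],r['confidence']) for r in bot.search_frame('drift','side')])
import cv2
cv2.imwrite('pics/side5.png',cv2.convertScaleAbs(cv2.resize(p[130:250,220:360],None,fx=4,fy=4,interpolation=cv2.INTER_CUBIC),alpha=1.5))
"
```

```text
t 18.35 pos [569.4  56.1 224.2] rot [ 1.7942e+02 -1.0000e-02  9.6470e+01] F [ 0.1 -0.4 -0.6] open 59.5 grip 0.0
turn [  0.58   0.06 -14.03] shift [-0.3256 -0.116   0.023 ]
[ 5.6 21.7 10.3 78.   0.  89.1]
[([0.5664, 0.0502, 0.1213], 0.58)]
```

View pics/side5.png

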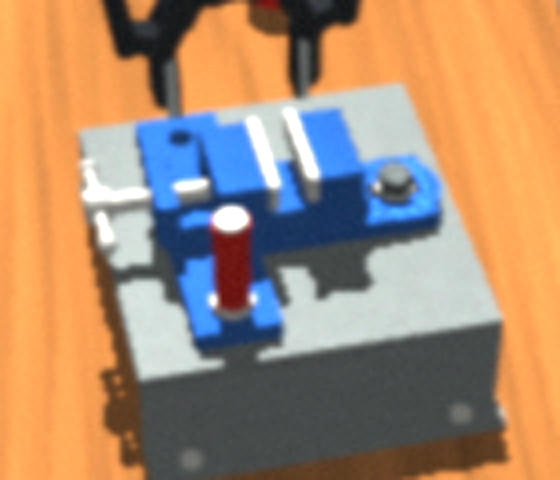

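The drift stands home, collar on the lug at crop (232,300), and the vise looks square. Next is the bolt.

>>> drive_tool(
  series=[0, 0, -2, -0.055, -0.019, 0, 0.3, 0, 0, -5, -0.11, -0.039, 0, 0.3, 0, 0, -8, -0.165, -0.058, 0.01, 0.3, 0, 0, -11, -0.22, -0.078, 0.02, 0.3, 0, 0, -14, -0.275, -0.098, 0.023, 0.3],
)

```text
time: 19.08
position: [0.4979, -0.2296, 0.1934]
tcp_rot: [-179.8, -0.2, 110.6]
ft_force: [-0.1, -0.0, 0.8]
opening: 0.0597
grasp_force: 0.0
```

```bash
python3 -c "
from h import *
go(.4906,-.2805,.12,110.5)
for c in ('side','top'):
  p,d=bot.snapshot(c); np.savez(c+'6.npz',p=p,d=d)
  for r in bot.outline_of('bolt',c)[:1]:
    vv,uu=np.nonzero(r['region']); print(c,r['confidence'],len(uu),uu.mean(),vv.mean(),uu.min(),uu.max(),vv.min(),vv.max(),at_z(c,(uu.mean(),vv.mean()),.084))
z=np.load('side5.npz'); print('drift top side',at_z('side',(278,184.25),.143))
"
```

```text
t 19.07 pos [ 497.9 -229.6  193.4] rot [-179.82   -0.2   110.58] F [-0.1 -0.   0.8] open 59.7 grip 0.0
turn [-0.18 -0.2   0.08] shift [-0.0454 -0.0245  0.0733]
side 0.55 126 254.45238095238096 339.08730158730157 249 260 333 345 [[ 0.49000188 -0.28220569  0.084     ]]
top 0.58 6889 248.569313398171 201.16257802293512 201 297 160 243 [[0.59850452 0.13706735 0.084     ]]
drift top side [[0.5655572  0.05885544 0.143     ]]
```

>>> drive_tool(
  series=[0, 0, 0, -0.023, -0.0125, 0, 0.3, 0, 0, 0, -0.0454, -0.0245, 0.01, 0.3, 0, 0, 0, -0.0454, -0.0245, 0.05, 0.3, 0, 0, 0, -0.0454, -0.0245, 0.09, 0.3, 0, 0, 0, -0.0454, -0.0245, 0.09, 0.3],
)

```text
time: 19.9
position: [0.4904, -0.2763, 0.1023]
tcp_rot: [-179.7, -0.4, 110.6]
ft_force: [-0.6, 0.4, 0.6]
opening: 0.0595
grasp_force: 0.0
```

```bash
python3 -c "
from h import *
go(.4910,-.2806,.0805,110.5)"
```

```text
t 19.9 pos [ 490.4 -276.3  102.3] rot [-179.67   -0.43  110.6 ] F [-0.6  0.4  0.6] open 59.5 grip 0.0
turn [-0.33 -0.43  0.1 ] shift [-0.0044 -0.0009  0.0218]
```

>>> drive_tool(
  series=[0, 0, 0, -0.0044, -0.0009, 0.008, 0.3, 0, 0, 0, -0.0044, -0.0009, 0.016, 0.3, 0, 0, 0, -0.0044, -0.0009, 0.0195, 0.3, 0, 0, 0, -0.0044, -0.0009, 0.0195, 0.3, 0, 0, 0, -0.0044, -0.0009, 0.0195, 0.3],
)

```text
time: 20.52
position: [0.4938, -0.2843, 0.0871]
tcp_rot: [180.0, 0.0, 110.5]
ft_force: [-0.7, 0.3, 0.3]
opening: 0.0599
grasp_force: 0.0
```

```bash
python3 -c "
from h import *
go(.4910,-.2806,.0805,110.5)"
```

```text
t 20.52 pos [ 493.8 -284.3   87.1] rot [1.7997e+02 3.0000e-02 1.1046e+02] F [-0.7  0.3  0.3] open 59.9 grip 0.0
turn [ 0.03  0.03 -0.04] shift [ 0.0045 -0.0013  0.0066]
```

>>> drive_tool(
  series=[0, 0, 0, 0.0045, -0.0013, 0.0035, 0.3, 0, 0, 0, 0.0045, -0.0013, 0.0066, 0.3, 0, 0, 0, 0.0045, -0.0013, 0.0066, 0.3, 0, 0, 0, 0.0045, -0.0013, 0.0066, 0.3, 0, 0, 0, 0.0045, -0.0013, 0.0066, 0.3],
)

```text
time: 21.15
position: [0.4909, -0.2805, 0.0802]
tcp_rot: [180.0, 0.0, 110.5]
ft_force: [0.4, 0.9, -0.9]
opening: 0.0596
grasp_force: 0.0
```

```bash
python3 -c "
from h import *
go(.4910,-.2806,.0805,110.5)"
```

```text
t 21.15 pos [ 490.9 -280.5   80.2] rot [1.8000e+02 1.0000e-02 1.1047e+02] F [ 0.4  0.9 -0.9] open 59.6 grip 0.0
turn [ 0.    0.01 -0.03] shift [-0.0002  0.0001 -0.0003]
```

>>> drive_tool(
  series=[0, 0, 0, 0, 0, 0, 0.6, 0, 0, 0, 0, 0, 0, 1, 0, 0, 0, 0, 0, 0, 1, 0, 0, 0, 0, 0, 0, 1, 0, 0, 0, 0, 0, 0, 1],
  squeeze=50,
)

```text
time: 21.78
position: [0.4909, -0.2805, 0.0804]
tcp_rot: [180.0, 0.0, 110.5]
ft_force: [-0.6, 0.0, 3.7]
opening: 0.0167
grasp_force: 48.9
```

>>> drive_tool(
  series=[0, 0, 0, 0, 0, 0, 1, 0, 0, 0, 0, 0, 0, 1],
)

```text
time: 22.02
position: [0.4909, -0.2805, 0.0804]
tcp_rot: [180.0, 0.0, 110.5]
ft_force: [-0.7, -0.2, 2.9]
opening: 0.017
grasp_force: 49.0
```

>>> drive_tool(
  series=[0, 0, 0, 0, 0, -0.02, 1, 0, 0, 0, 0, 0, -0.06, 1, 0, 0, 0, 0, 0, -0.1, 1, 0, 0, 0, 0, 0, -0.13, 1, 0, 0, 0, 0, 0, -0.13, 1],
)

```text
time: 22.65
position: [0.4922, -0.2812, 0.2124]
tcp_rot: [179.8, 0.2, 110.5]
ft_force: [1.2, -0.2, -0.0]
opening: 0.0168
grasp_force: 49.3
```

```bash
python3 -c "
from h import *
go(.5486,.2066,.21,96.5)
p,d=bot.snapshot('side'); np.savez('side7.npz',p=p,d=d)
print([ (r['xyz'],r['confidence']) for r in bot.search_frame('bolt','side')])
for r in bot.outline_of('bolt','side')[:2]:
    vv,uu=np.nonzero(r['region']); print(r['confidence'],len(uu),uu.min(),uu.max(),vv.min(),vv.max())
print(pix('side',[bot.sense()['position'],bot.sense()['position']-[0,0,.043]]))"
```

```text
t 22.65 pos [ 492.2 -281.2  212.4] rot [179.81   0.23 110.47] F [ 1.2 -0.2 -0. ] open 16.8 grip 49.3
turn [ 0.21  0.2  13.97] shift [0.4372 0.2234 0.0014]
[([0.4929, -0.2885, 0.2163], 0.71), ([0.6305, 0.0664, 0.0696], 0.48)]
0.76 169 249 257 290 313
[[250.73613919 297.25782645]
 [252.06692868 312.24695792]]
```

>>> drive_tool(
  series=[0, 0, 3, 0.045, 0.023, 0, 1, 0, 0, 6, 0.1, 0.051, 0, 1, 0, 0, 9, 0.155, 0.079, 0, 1, 0, 0, 12, 0.21, 0.107, 0, 1, 0, 0, 14, 0.26, 0.133, 0, 1],
)

```text
time: 23.42
position: [0.5233, 0.0117, 0.2081]
tcp_rot: [-179.8, -0.0, 96.4]
ft_force: [1.9, -0.4, -1.4]
opening: 0.017
grasp_force: 49.3
```

>>> drive_tool(
  series=[0, 0, 0, 0, 0, 0, 1, 0, 0, 0, 0, 0, 0, 1],
)

```text
time: 23.68
position: [0.5236, 0.0096, 0.2086]
tcp_rot: [-179.8, 0.0, 96.5]
ft_force: [-0.3, -1.1, -0.7]
opening: 0.0168
grasp_force: 49.3
```

```bash
python3 -c "
from h import *
go(.5486,.2066,.205,96.5)"
```

```text
t 23.68 pos [523.6   9.6 208.6] rot [-1.7982e+02  2.0000e-02  9.6520e+01] F [-0.3 -1.1 -0.7] open 16.8 grip 49.3
turn [-0.18  0.02  0.02] shift [0.1929 0.0472 0.0034]
```

>>> drive_tool(
  series=[0, 0, 0, 0.058, 0.014, 0, 1, 0, 0, 0, 0.116, 0.028, 0, 1, 0, 0, 0, 0.165, 0.041, 0, 1, 0, 0, 0, 0.193, 0.047, 0, 1, 0, 0, 0, 0.193, 0.047, 0, 1],
)

```text
time: 24.3
position: [0.5496, 0.2067, 0.2089]
tcp_rot: [-179.9, 0.0, 96.5]
ft_force: [-0.4, 0.5, -0.5]
opening: 0.0169
grasp_force: 49.3
```

>>> drive_tool(
  series=[0, 0, 0, 0, 0, 0.03, 1, 0, 0, 0, 0, 0, 0.06, 1, 0, 0, 0, 0, 0, 0.06, 1, 0, 0, 0, 0, 0, 0.06, 1],
)

```text
time: 24.8
position: [0.5502, 0.2054, 0.151]
tcp_rot: [180.0, 0.0, 96.3]
ft_force: [-0.0, -0.1, 0.1]
opening: 0.0173
grasp_force: 49.3
```

```bash
python3 -c "
from h import *
go(.5486,.2066,.13,96.5)
p,d=bot.snapshot('side'); np.savez('side8.npz',p=p,d=d)
import cv2
cv2.imwrite('pics/side8.png',cv2.convertScaleAbs(cv2.resize(p[120:210,220:310],None,fx=6,fy=6,interpolation=cv2.INTER_CUBIC),alpha=1.5))
"
```

```text
t 24.8 pos [550.2 205.4 151. ] rot [179.95   0.    96.34] F [-0.  -0.1  0.1] open 17.3 grip 49.3
turn [ 0.05  0.   -0.16] shift [ 0.0014 -0.0015  0.021 ]
```

View pics/side8.png

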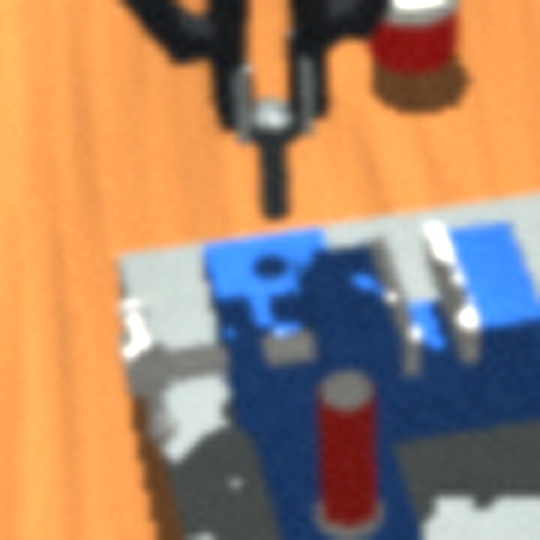

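The bolt hangs upright below the pad tips, its end at crop (274,214). The lug hole is at (270,267) and the drift is still standing.

```bash
python3 -c "
from h import *
q=lambda x,y:((x+.5)/6-.5+220,(y+.5)/6-.5+120)
E=at_z('side',q(274,213),.1076)[0]; H=at_z('side',q(270.5,267),.080)[0]
p=np.load('side8.npz')['p'].astype(float)
u0,v0=264,164; w=p[v0-4:v0+5,u0-4:u0+5,0]; g=np.clip(np.median(w)-w-25,0,None); vv,uu=np.mgrid[v0-4:v0+5,u0-4:u0+5]; g[np.hypot(uu-u0,vv-v0)>3.6]=0
uv=((g*uu).sum()/g.sum(),(g*vv).sum()/g.sum()); print(uv,q(270.5,267)); H2=at_z('side',uv,.08)[0]
print('end',E,'hole',H,H2)
# bolt end from darkness columns: shank centre at rows 148..154
b=p[145:154,258:272].sum(2); print(b[4].round()); k=np.clip(b.max(1,keepdims=True)*.6-b,0,None); print(((k*np.arange(258,272)).sum(1)/k.sum(1)).round(2))
D=at_z('side',q(347,388),.143); print('drift top',D)
go(*(bot.sense()['position']+np.r_[(H-E)[:2],0]),96.5)
"
```

```text
(np.float64(264.65334773218143), np.float64(164.04535637149027)) (264.6666666666667, 164.08333333333334)
end [0.54780771 0.20500963 0.1076    ] hole [0.54540885 0.20434435 0.08      ] [0.54538732 0.20449145 0.08      ]
[349. 362. 355. 341. 304. 214. 129. 106. 106. 160. 264. 339. 357. 355.]
[264.93 264.96 265.04 265.23 265.35 265.31 265.35 265.34 265.38]
drift top [[0.564294   0.05899586 0.143     ]]
t 24.85 pos [550.5 205.9 151.6] rot [ 1.7987e+02 -2.0000e-02  9.6380e+01] F [-0.1 -0.5 -1.3] open 17.1 grip 49.3
turn [ 0.13 -0.02 -0.12] shift [-0.0004 -0.0025 -0.    ]
```

>>> drive_tool(
  series=[0, 0, 0, 0.0002, -0.0022, 0.005, 1, 0, 0, 0, 0.0002, -0.0022, 0.012, 1, 0, 0, 0, 0.0002, -0.0022, 0.019, 1, 0, 0, 0, 0.0002, -0.0022, 0.023, 1, 0, 0, 0, 0.0002, -0.0022, 0.023, 1],
)

```text
time: 25.48
position: [0.5469, 0.2067, 0.1265]
tcp_rot: [-179.9, 0.0, 96.5]
ft_force: [-0.4, 0.8, -0.4]
opening: 0.017
grasp_force: 49.3
```

```bash
python3 -c "
from h import *
go(.5483,.2059,.1255,96.5)"
```

```text
t 25.48 pos [546.9 206.7 126.5] rot [-1.7994e+02  2.0000e-02  9.6480e+01] F [-0.4  0.8 -0.4] open 17.0 grip 49.3
turn [-0.06  0.02 -0.02] shift [-0.0009  0.0013  0.001 ]
```

Correct laterally, then feel down.

>>> drive_tool(
  series=[0, 0, 0, -0.0009, 0.0013, 0, 1, 0, 0, 0, -0.0009, 0.0013, 0.0015, 1, 0, 0, 0, -0.0009, 0.0013, 0.003, 1, 0, 0, 0, -0.0009, 0.0013, 0.0045, 1, 0, 0, 0, -0.0009, 0.0013, 0.005, 1],
)

```text
time: 26.1
position: [0.5485, 0.2059, 0.122]
tcp_rot: [-180.0, 0.0, 96.5]
ft_force: [-0.4, 0.2, -0.5]
opening: 0.0171
grasp_force: 49.3
```

>>> drive_tool(
  series=[0, 0, 0, 0, 0, 0.0008, 1, 0, 0, 0, 0, 0, 0.0016, 1, 0, 0, 0, 0, 0, 0.0016, 1],
)

```text
time: 26.48
position: [0.5485, 0.2059, 0.1204]
tcp_rot: [-180.0, -0.0, 96.5]
ft_force: [-1.6, -0.9, -0.6]
opening: 0.0166
grasp_force: 49.3
```

>>> drive_tool(
  series=[0, 0, 0, 0, 0, 0.0008, 1, 0, 0, 0, 0, 0, 0.0016, 1, 0, 0, 0, 0, 0, 0.0024, 1, 0, 0, 0, 0, 0, 0.003, 1, 0, 0, 0, 0, 0, 0.003, 1],
)

```text
time: 27.1
position: [0.5485, 0.206, 0.1174]
tcp_rot: [-180.0, 0.0, 96.5]
ft_force: [-0.9, 0.2, 0.7]
opening: 0.0167
grasp_force: 49.3
```

>>> drive_tool(
  series=[0, 0, 0, 0, 0, 0.0015, 1, 0, 0, 0, 0, 0, 0.003, 1, 0, 0, 0, 0, 0, 0.0045, 1, 0, 0, 0, 0, 0, 0.006, 1, 0, 0, 0, 0, 0, 0.006, 1],
)

```text
time: 27.72
position: [0.5485, 0.2059, 0.1112]
tcp_rot: [-180.0, 0.0, 96.5]
ft_force: [-1.2, -0.5, -0.7]
opening: 0.0173
grasp_force: 49.3
```

>>> drive_tool(
  series=[0, 0, 0, 0, 0, 0.001, 1, 0, 0, 0, 0, 0, 0.002, 1, 0, 0, 0, 0, 0, 0.003, 1, 0, 0, 0, 0, 0, 0.004, 1, 0, 0, 0, 0, 0, 0.004, 1],
)

```text
time: 28.35
position: [0.5485, 0.2059, 0.1073]
tcp_rot: [-180.0, 0.0, 96.5]
ft_force: [-1.8, 0.6, -0.7]
opening: 0.017
grasp_force: 49.4
```

>>> drive_tool(
  series=[0, 0, 0, 0, 0, 0.002, 1, 0, 0, 0, 0, 0, 0.004, 1, 0, 0, 0, 0, 0, 0.006, 1, 0, 0, 0, 0, 0, 0.008, 1, 0, 0, 0, 0, 0, 0.01, 1],
)

```text
time: 28.98
position: [0.5485, 0.206, 0.0974]
tcp_rot: [-180.0, -0.0, 96.5]
ft_force: [-3.4, 0.2, 1.1]
opening: 0.0169
grasp_force: 49.5
```

>>> drive_tool(
  series=[0, 0, 0, 0, 0, 0.002, 1, 0, 0, 0, 0, 0, 0.004, 1, 0, 0, 0, 0, 0, 0.006, 1, 0, 0, 0, 0, 0, 0.008, 1, 0, 0, 0, 0, 0, 0.0105, 1],
)

```text
time: 29.6
position: [0.5485, 0.206, 0.0869]
tcp_rot: [-180.0, -0.0, 96.5]
ft_force: [-4.4, 0.2, 2.3]
opening: 0.017
grasp_force: 49.6
```

>>> drive_tool(
  series=[0, 0, 0, 0, -0.0004, 0, 1, 0, 0, 0, 0, -0.0005, 0.001, 1, 0, 0, 0, 0, -0.0005, 0.0015, 1],
)

```text
time: 29.98
position: [0.5484, 0.206, 0.0856]
tcp_rot: [180.0, -0.0, 96.5]
ft_force: [-1.7, 0.0, 0.7]
opening: 0.0168
grasp_force: 49.5
```

>>> drive_tool(
  series=[0, 0, 0, 0, 0, 0, 0.8, 0, 0, 0, 0, 0, 0, 0.6, 0, 0, 0, 0, 0, -0.001, 0.5, 0, 0, 0, 0, 0, -0.002, 0.5, 0, 0, 0, 0, 0, -0.002, 0.5],
)

```text
time: 30.6
position: [0.5485, 0.2059, 0.0878]
tcp_rot: [180.0, -0.0, 96.5]
ft_force: [0.2, -0.3, -0.2]
opening: 0.0425
grasp_force: 0.0
```

>>> drive_tool(
  series=[0, 0, 0, 0, 0, -0.02, 0.5, 0, 0, 0, 0, 0, -0.06, 0.5, 0, 0, 0, 0, 0, -0.11, 0.5, 0, 0, 0, 0, 0, -0.14, 0.5],
)

```text
time: 31.1
position: [0.5491, 0.2062, 0.2305]
tcp_rot: [179.8, -0.1, 96.5]
ft_force: [0.2, 0.6, -0.5]
opening: 0.0425
grasp_force: 0.0
```

```bash
python3 -c "
from h import *
go(.5483,.2059,.25,96.5)
p,d=bot.snapshot('side'); np.savez('side9.npz',p=p,d=d); W=cloud('side',d)
for n in ('bolt','drift'):
  for r in bot.outline_of(n,'side')[:1]:
    m=r['region']; vv,uu=np.nonzero(m); print(n,r['confidence'],len(uu),uu.min(),uu.max(),vv.min(),vv.max(), W[m].mean(0).round(4), np.percentile(W[m][:,2],[5,50,95]).round(4), at_z('side',(uu.mean(),vv.mean()),.088 if n=='bolt' else .11))
print('expected hole bolt head',pix('side',[[.5454,.2044,.080],[.5454,.2044,.090]]))
"
```

```text
t 31.1 pos [549.1 206.2 230.5] rot [ 1.7978e+02 -5.0000e-02  9.6470e+01] F [ 0.2  0.6 -0.5] open 42.5 grip 0.0
turn [ 0.22 -0.05 -0.03] shift [-0.0002 -0.0007 -0.0195]
bolt 0.51 46 262 269 159 166 [0.5471 0.2006 0.088 ] [0.0822 0.089  0.0919] [[0.5470608 0.2006302 0.088    ]]
drift 0.79 256 273 283 182 209 [0.5635 0.05   0.1175] [0.083  0.1195 0.1462] [[0.56409619 0.05813532 0.11      ]]
expected hole bolt head [[264.66134013 164.06898567]
 [264.52294986 160.92714654]]
```

>>> drive_tool(
  series=[0, 0, 0, 0.02, -0.06, -0.02, 0.5, 0, 0, 0, 0.04, -0.12, -0.02, 0.5, 0, 0, 0, 0.06, -0.17, -0.02, 0.5, 0, 0, 0, 0.06, -0.2, -0.02, 0.5, 0, 0, 0, 0.06, -0.2, -0.02, 0.5],
)

```text
time: 31.88
position: [0.3402, 0.2424, 0.2464]
tcp_rot: [-179.9, 0.1, 96.6]
ft_force: [0.2, -0.3, 0.5]
opening: 0.043
grasp_force: 0.0
```

```bash
python3 -c "
from h import *
for c,off in (('top',(.5493,.2083)),('side',(.546,.2055))):
  Z=np.median([cloud(c,bot.snapshot(c)[1])[...,2] for _ in range(9)],0)*1000
  u,v=pix(c,[*off,.09])[0].round().astype(int); print(c,u,v); print(Z[v-5:v+6,u-5:u+6].round(0).astype(int))
  if c=='top':
    u,v=pix(c,[.5663,.0585,.143])[0].round().astype(int); print(Z[v-4:v+5,u-4:u+5].round(0).astype(int))
"
```

```text
top 222 218
[[80 81 79 79 79 82 80 79 79 79 81]
 [78 80 79 77 79 80 79 81 81 81 80]
 [80 78 78 89 90 88 90 93 77 78 80]
 [81 81 79 88 89 90 89 90 92 79 79]
 [81 78 90 90 92 88 89 90 88 81 78]
 [78 81 91 89 89 90 89 89 91 88 77]
 [82 79 89 89 89 89 91 90 88 80 79]
 [79 77 78 91 91 90 90 89 89 81 80]
 [81 78 79 79 87 89 91 89 87 79 78]
 [79 78 79 79 81 80 80 77 79 81 77]
 [80 79 79 82 80 78 79 80 80 78 80]]
[[ 80  79 142 143 146 141 144  77  79]
 [ 81  80 147 145 145 146 148  81  82]
 [ 80 145 146 146 147 145 146 145  81]
 [142 147 147 145 145 146 145 143 142]
 [144 146 145 145 144 146 144 146 143]
 [122 145 145 146 143 146 146 146 116]
 [100 143 144 144 146 145 145 136  83]
 [ 82 119 141 142 143 143 141 102  82]
 [ 84  97 122 124 126 126 125  84  80]]
side 265 161
[[ -1  -2  -1  -1  -1  -2   0   0  -2   0   0]
 [  0   0  -1  -1  -1  -2   1  -1   3  -1  -1]
 [ -2   0   0   0   0   0   1  67  69  79  80]
 [ 67  67  67  89  90  89  90  89  89  81  79]
 [ 80  79  90  89  88  89  89  90  90  80  80]
 [ 79  89  89  90  88  90  89  91  90  91  80]
 [ 79  85  90  89  89  88  89  89  91  88 123]
 [ 80  82  90  90  91  90  88  89  88  85 124]
 [ 80  81  85  87  87  88  88  87  84  83 123]
 [ 80  80  82  82  84  84  84  84  81  80 123]
 [ 80  81  80  80  79  80  82  81  80  79 120]]
```

```bash
python3 -c "
from h import *
Z=cloud('top',np.load('top0.npz')['d'])[...,2]*1000
u,v=pix('top',[.4718,-.2224,.141])[0].round().astype(int); print(u,v); print(Z[v-5:v+6,u-5:u+6].round(0).astype(int))
S=np.median([bot.snapshot('side')[1] for _ in range(9)],0); Zs=cloud('side',S)[...,2]*1000
Z0=cloud('side',np.load('side0.npz')['d'])[...,2]*1000
print('side now');print(Zs[180:214,272:285].round(0).astype(int))
u,v=pix('side',[.469,-.2247,.141])[0].round().astype(int);print('side0',u,v); print(Z0[v-5:v+33,u-6:u+10].round(0).astype(int))
"
```

```text
383 249
[[ 72  72  79  79  75  81  82  71  77  75  74]
 [ 79  81  89  75 143 139 140 140  77  79  73]
 [114 120 138 138 145 144 141 142 137  73  78]
 [112 123 139 145 144 140 139 143 139 146  78]
 [118 132 147 145 142 145 143 142 144 148  75]
 [122 136 143 145 148 140 145 145 142 144  78]
 [120 133 140 140 140 139 147 138 141 139  70]
 [111 122 136 139 144 145 145 144 144  80  74]
 [103 113 120 127 141 140 137 142  82  85  79]
 [ 91 103 117  79  85  76  80  72  84  77  81]
 [ 75  81  77  78  77  78  79  77  80  79  79]]
side now
[[ 96 104 116 116 117 117 118 116 115 115 115 114 113]
 [ 96 102 113 114 114 115 113 114 113 113 112 111 112]
 [ 97  98 110 146 146 144 146 143 145 110 108 108 109]
 [ 97  95 146 146 145 146 145 145 144 145 106 106 105]
 [ 94 143 146 145 145 146 146 144 146 145 103 102 102]
 [ 95 143 145 145 144 145 144 146 147 145 143  99  99]
 [ 94 143 144 146 146 145 144 145 146 145 142  96  94]
 [ 91 142 143 143 144 144 144 145 144 142 141  91  93]
 [ 88 138 141 142 142 143 142 142 141 141 139  90  89]
 [ 84 133 136 138 140 139 140 140 138 136 136  89  85]
 [ 82 130 135 1
[... 3166 characters left out ...]
  84  87  89  85  82  79   0]
 [ 78  79  78  82  84  82  83  83  83  86  83  81  80  80  78  75]
 [ 78  77  77  77  79  79  84  82  83  83  83  83  80  79  77  81]
 [ 78  79  79  79  78  78  82  78  79  83  80  80  79  78  79  76]
 [ 77  77  77  77  75  79 923  77  77  76  79  78  77  77  77  77]
 [ 79  76  76  76  76  80  79  78  77  80  76  76  78  76  77  77]
 [ 77  76  78  77  77  77  76  77  77  78  79  79  76  78  78  78]
 [ 80  75  78  78  78  77  80  80  75  77  79  77  78  79  75  78]
 [ 78  79  80  77  78  80  77  76  79  82  78  79  77  79  81  78]
 [ 79  80  78  78  74  79  77  79  79  79  78  80  79  81  75  77]
 [ 78  77  76  77  81  80  79  77  75  80  76  77  78  80  76  77]]
```

The drift's top read about 143 over the block's 77.5, and it now reads about 145.3 over the lug's 79.5. The offset is the same, so the collar is seated. The bolt head's top is 10 mm above the lug, so it is home too.

```bash
python3 -c "
from bench import bot
print(bot.finish_job())"
```

```text
the job is handed in; nothing more can be done
None
```

The job is handed in at about 33 s of the 72 s, with no verdict returned: depth readings show the drift seated with its collar on the right front lug and the bolt head home on the left one, no force reading passed about 15 N, both are released, and I did not move the jars or the brass punch.

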